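# Put the strays back in their trays

### The arm

A 6-joint arm with a two-finger parallel gripper is mounted at the origin on a cart in front of the work surface, level with it; the furniture and walls round the work are solid. World frame = base frame: x ahead of the robot, y to its left, z up, the work surface at z = 0. Lengths are in mm, angles in rad, forces in N, time in s.
With the tool pointing down it reaches from about 400 to 925 mm from the base axis. Payload 12.5 kg.
Tool frame: the origin (TCP) lies where the fingers leave the gripper's body, on its centre line; the fingertips stand 78 mm ahead of it and the grasp point (between the pads) lies 59 mm ahead of it (env.tip_extent is the distance from the TCP to the fingertips, in mm); z points along the fingers, y is the direction in which the jaws open and shut (so a half turn about z gives the same grasp; the last joint's range is limited). The gripper opens to 95 mm and grips with 3 to 60 N. Pads are 20 mm wide; open, the fingers measure 119 mm over their backs; the gripper's body (75 mm by 180 mm) begins 59 mm behind the grasp point.
Start: joints at [1.186, 0.491, 1.559, -0, 1.092, -0.106], TCP at [171.981, 600.883, 292.261] pointing down, gripper open.
Joint ranges: [-3.1, 3.1], [-0.84, 2.19], [0.05, 2.79], [-1.13, 4.28], [0.06, 2.93], [-2.69, 2.69]. Speed limits (rad/s): [2.22, 2.22, 2.79, 3.14, 3.14, 3.14].

### API

Orientations are given as [roll, pitch, yaw] about the fixed x, y, z axes, in that order (R = Rz(yaw) Ry(pitch) Rx(roll)).
In Python, from cell import env gives the robot as it stands. The module is installed in compiled form; this text tells all that it offers.
- The arm moves only by the tool play_rows, never from a script. Its argument "targets" is a list of rows, each an object with "linear": the shift along the tool's x, y, z in mm, a list of three; "turn": the turn about the tool's z in rad. A call has 1 to 20 rows; each row is the pose to reach, as a shift and turn from the pose commanded when the call began, along the tool's axes at that moment; what a row does not reach only later rows make up. A row lasts 1/8 s, in which the tool goes at most 62.5 mm and 10.7 degrees, less where a joint would pass 70% of its speed; a pose out of reach is approached as far as the arm can. A call with a gripper value outside its range is refused whole. "hand" is the finger opening in mm, from 0 to 95.1, set as the call begins (left out, the last holds). The fingers move at their own pace and stop on an object; the grip force is fixed at half the most. Time passes only in rows, so rows that repeat a pose let the fingers close. It gives the time, the measured TCP pose, the force and the opening at its end, in the units of the state.
- env.state(): the state, without advancing time (a new reading comes with each control period).
- env.read_camera(name): name is "scene" or "top" or "wrist"; returns (picture, depth): 420x560x3 uint8, red, green, blue; 420x560 float32, mm along the optical axis (not along the pixel's ray), 0 where there is no reading.
- env.camera_params(name): a dict with "fx", "fy", "cx", "cy" (pixels), "R" (3x3) and "t" (3): a world point X has camera coordinates R X + t. Camera axes: x right, y down, z forward; pixel columns grow to the right and rows downward; lengths in mm; the calibration is good to about 2 mm. A picture is of the moment at which its call begins: read the wrist's pose just before it. camera_params takes no time and is no camera call; for the wrist camera it gives the pose at the moment of the call.
- env.job_done(): hands the job in, once; it reports no verdict.
The state is a dict: "t": time; "joints": joint angles; "qvel": joint speeds; "tau": joint torques, N m; "eef_pos": TCP position; "tcp_rot": TCP orientation; "ft_force": force on the tool from outside, world axes, zero at the start; "moment": the same for the moment, N m; "opening": opening from 0.0 (shut) to 1.0 (fully open).
Only numpy, scipy, OpenCV 4.12 (cv2) and the standard library are available. Lean on these libraries where they do the work, as an engineer would, in place of code of your own. Each camera call takes 0.05 s, during which the arm holds its last target.

### The job

Each of the three grey trays already holds one thing that shows what belongs in it: a glass vial, a brown dropper bottle or an eraser. Put the four stray things lying to the right of the trays (two vials, a dropper bottle and an eraser) into the tray with their own kind, vials and bottle standing upright and the eraser flat, all on the tray's floor. Do not shift the things already in the trays, and do not tip over any vial or bottle.

Things in the scene. Friction and masses are not known exactly. Their poses are not given: they have to be found in the camera images.
- vial_tray: Shallow grey open tray, fixed, one of three alike, side by side in any order: 156 (its x) x 96 (its y) x 17 mm high; inside 150 x 90, floor 7 mm above the table, no dividers. Origin: centre of its underside; x along its long side, away from the robot within 0.15 rad. Holds the sample vial, about 45 mm from the tray's centre, towards the far end (+x).
- bottle_tray: Shallow grey open tray, fixed, one of three alike, side by side in any order: 156 (its x) x 96 (its y) x 17 mm high; inside 150 x 90, floor 7 mm above the table, no dividers. Origin: centre of its underside; x along its long side, away from the robot within 0.15 rad. Holds the sample dropper bottle, about 45 mm from the tray's centre, towards the near end (-x).
- eraser_tray: Shallow grey open tray, fixed, one of three alike, side by side in any order: 156 (its x) x 96 (its y) x 17 mm high; inside 150 x 90, floor 7 mm above the table, no dividers. Origin: centre of its underside; x along its long side, away from the robot within 0.15 rad. Holds the sample eraser, about 45 mm from the tray's centre, towards the far end (+x).
- tray_vial: Sample: clear glass vial with a white screw cap as wide as its body (cap 23 mm diameter, z 48 to 59 mm; body 23 mm diameter), 59 mm tall, about 22 g. Origin: centre of its underside, z up. Already in its tray at the start and a sample of what that tray is for; must stay as it is.
- tray_bottle: Sample: brown dropper bottle with a black cap narrower than its body (body 27 mm diameter up to a sloping shoulder at about z 45 mm; cap 18 mm diameter), 62 mm tall in all, about 30 g. Origin: centre of its underside, z up. Already in its tray at the start and a sample of what that tray is for; must stay as it is.
- tray_eraser: Sample: eraser lying flat, blue paper sleeve over white, 22 mm (its x) by 42 mm (its y) by 13 mm high, about 20 g. Origin: centre of its underside, z up. Already in its tray at the start and a sample of what that tray is for; must stay as it is. Its long side lies roughly across the tray.
- vial_a: Stray clear glass vial with a white screw cap as wide as its body (cap 23 mm diameter, z 48 to 59 mm; body 23 mm diameter), 59 mm tall, about 22 g. Origin: centre of its underside, z up. Starts loose on the table to the right of the trays.
- vial_b: Second stray vial, the same as vial_a: clear glass vial with a white screw cap as wide as its body (cap 23 mm diameter, z 48 to 59 mm; body 23 mm diameter), 59 mm tall, about 22 g. Origin: centre of its underside, z up. Starts loose on the table to the right of the trays.
- bottle: Stray brown dropper bottle with a black cap narrower than its body (body 27 mm diameter up to a sloping shoulder at about z 45 mm; cap 18 mm diameter), 62 mm tall in all, about 30 g. Origin: centre of its underside, z up. Starts loose on the table to the right of the trays.
- eraser: Stray eraser lying flat, blue paper sleeve over white, 22 mm (its x) by 42 mm (its y) by 13 mm high, about 20 g. Origin: centre of its underside, z up. Starts loose on the table to the right of the trays.
Not all that is in view belongs to the job. Leave any green or orange look-alike of the vial_b alone.

How it is judged:
By the outcome, as a careful person would: the job done as asked, in the order asked, and still so for the second after the job is handed in, with the robot touching nothing.
It also fails if it takes over 104 s, if anything falls off the work surface, if the arm or the gripper's body presses on something with over 40 N, if the wrist force passes 120 N, or if a joint passes its speed limit or range.

## Working session

There is one attempt and no reset: what is moved stays moved. The work goes in short steps, Python scripts to look and compute and a tool call to move; the robot and the scene stay as the last step left them, time stands still between calls to the robot, and variables do not carry over. Pictures are saved under pics/ and viewed, and the job is handed in when it is done.

Besides the shell and the picture viewer there is one more tool, called after ">>>" as name(argument=value, ...), one argument or row to a line, values as JSON. play_rows: Moves the arm, as the interface text tells. Its arguments: {"type":"object","properties":{"targets":{"type":"array","items":{"type":"object","properties":{"linear":{"type":"array","items":{"type":"number"}},"turn":{"type":"number"}}}},"hand":{"type":"number"}},"required":["targets"]}

```bash
mkdir -p pics; ls
cat > h.py <<'E'
from cell import env
import numpy as np, cv2
def snap(n,f):
    P=env.camera_params(n); im,d=env.read_camera(n)
    cv2.imwrite('pics/'+f+'.png',im[:,:,::-1]); np.savez('pics/'+f+'.npz',im=im,d=d,**{k:np.array(v) for k,v in P.items()})
    return im,d,P
def load(f):
    z=np.load('pics/'+f+'.npz'); return z['im'],z['d'],{k:z[k] for k in('fx','fy','cx','cy','R','t')}
def ray(P,u,v):
    d=np.array([(u-P['cx'])/P['fx'],(v-P['cy'])/P['fy'],1.]);R=np.array(P['R']);t=np.array(P['t'])
    return -R.T@t, R.T@d
def onz(P,u,v,z):
    o,d=ray(P,u,v); return o+d*(z-o[2])/d[2]
E
python3 - <<'E'
from h import *
for n in('scene','top'):
    im,d,P=snap(n,n+'0'); print(n,-np.array(P['R']).T@np.array(P['t']),P['fx'],(d>0).mean())
print(env.state())
E
```

```text
pics
scene [ -78.04707345 -661.34897085  704.8921223 ] 427.06025470653174 0.9959608843537415
top [ 423.38598039 -122.93995928 1217.11164961] 493.3817764318282 0.996203231292517
{'t': 0.1, 'joints': array([ 1.18636559e+00,  4.91487428e-01,  1.55940765e+00, -2.85290517e-05,
        1.09170201e+00, -1.05614798e-01]), 'qvel': array([ 0.0010889 , -0.00275617, -0.00325143,  0.00070398,  0.00124879,
        0.00097147]), 'tau': array([ 3.38310398e-03, -6.13625336e+01, -2.58605719e+01,  6.94760308e-02,
        4.70133265e-02, -2.34887608e-06]), 'eef_pos': array([171.94690307, 600.72806248, 291.72091711]), 'tcp_rot': array([-3.14059115e+00, -8.07233096e-05,  2.86278984e+00]), 'ft_force': array([-0.17619475, -0.75731408,  0.29847664]), 'moment': array([ 0.05210504,  0.03196929, -0.00306793]), 'opening': 1.0027216420919651}
```

View pics/scene0.png

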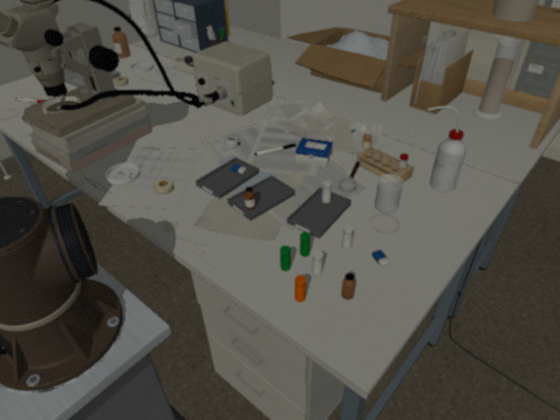

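View pics/top0.png

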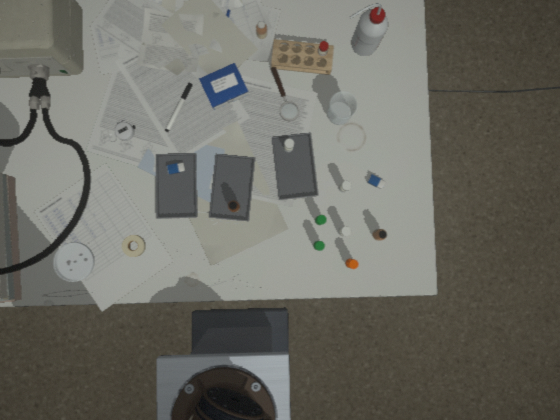

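```bash
cat > m1.py <<'E'
from h import *
im,d,P=load('top0')
hsv=cv2.cvtColor(im,cv2.COLOR_RGB2HSV)
for (u,v),z in {(346,186):59,(346,231):59,(289,145):59,(380,235):62,(234,206):62,(376,181):13,(176,169):20,(321,219):59,(319,245):59,(352,264):59}.items():
    w=im[v-2:v+3,u-2:u+3].reshape(-1,3).mean(0); print((u,v),onz(P,u,v,z).round(),w.round(),d[v-1:v+2,u-1:u+2].mean().round())
# height map
H,W=d.shape; vv,uu=np.mgrid[:H,:W]
c=np.stack([(uu-P['cx'])/P['fx']*d,(vv-P['cy'])/P['fy']*d,d],-1); X=(c-P['t'])@P['R']
print('highest:')
for y0 in range(700,-400,-100):
    r=[]
    for x0 in range(100,1000,100):
        m=(X[...,0]>=x0)&(X[...,0]<x0+100)&(X[...,1]>=y0-100)&(X[...,1]<y0)&(d>0)
        r.append(int(X[m][:,2].max()) if m.any() else None)
    print(y0,r)
cv2.imwrite('pics/topcrop.png',cv2.resize(im[110:290,140:420,::-1],None,fx=2.8,fy=2.8,interpolation=cv2.INTER_CUBIC))
E
python3 m1.py
python3 - <<'E'
from h import *
im,d,P=load('scene0'); H,W=d.shape; vv,uu=np.mgrid[:H,:W]
c=np.stack([(uu-P['cx'])/P['fx']*d,(vv-P['cy'])/P['fy']*d,d],-1); X=(c-P['t'])@P['R']
print('highest scene:')
for y0 in range(900,-400,-100):
    r=[]
    for x0 in range(0,1000,100):
        m=(X[...,0]>=x0)&(X[...,0]<x0+100)&(X[...,1]>=y0-100)&(X[...,1]<y0)&(d>0)
        r.append(int(X[m][:,2].max()) if m.any() else None)
    print(y0,r)
E
```

```text
(346, 186) [ 550. -304.   59.] [167. 170. 162.] 1171.0
(346, 231) [ 443. -300.   59.] [169. 171. 163.] 1160.0
(289, 145) [ 650. -171.   59.] [164. 166. 159.] 1165.0
(380, 235) [ 432. -380.   62.] [61. 55. 48.] 1034.0
(234, 206) [508. -39.  62.] [45. 42. 38.] 1150.0
(376, 181) [ 566. -386.   13.] [ 52.  81. 113.] 1218.0
(176, 169) [604. 104.  20.] [ 58.  85. 115.] 1202.0
(321, 219) [ 473. -242.   59.] [ 43. 112.  58.] 1161.0
(319, 245) [ 412. -236.   59.] [ 45. 114.  59.] 1157.0
(352, 264) [ 366. -312.   59.] [176.  92.  25.] 1157.0
highest:
700 [-723, None, None, None, None, None, None, None, None]
600 [-727, 38, None, None, 53, 6, 7, 72, None]
500 [-725, 37, 225, 89, 80, 205, 96, 183, 182]
400 [-720, 5, 260, 265, 8, 164, 100, 185, 185]
300 [-723, 9, 23, 267, 249, 201, 26, 14, 16]
200 [5, 3, 18, 24, 24, 23, 16, 28, 27]
100 [248, 4, 12, 21, 23, 24, 47, 48, 32]
0 [264, 3, 7, 57, 73, 21, 48, 50, 47]
-100 [5, 4, 7, 10, 23, 70, 21, 39, 68]
-200 [-726, 4, 8, 65, 62, 20, 87, 219, 64]
-300 [-723, 6, 65, 65, 66, 6, 85, 230, 230]
highest scene:
900 [None, None, -1, -1, -732, -735, -734, 16, 0, 59]
800 [None, None, -1, -2, 131, 388, -736, 0, 0, 57]
700 [None, None, 365, 426, 333, 388, -1, 0, -1, -1]
600 [None, None, 420, 431, 428, 387, 381, 0, 177, 176]
500 [None, None, 32, 221, 133, 111, 325, 91, 176, 176]
400 [None, None, 0, 255, 260, 1, 149, 95, 176, 176]
300 [None, None, 0, 18, 261, 245, 194, 18, 7, 10]
200 [None, -4, 0, 16, 19, 18, 17, 11, 24, 19]
100 [280, 243, 0, 7, 17, 17, 18, 41, 42, 23]
0 [281, 260, 0, 4, 67, 67, 18, 42, 43, 21]
-100 [213, 1, 0, 1, 6, 17, 65, 14, 33, 64]
-200 [None, None, 0, 57, 59, 58, 17, 79, 66, 62]
-300 [None, None, 0, 59, 61, 59, 1, 79, 225, 228]
```

```bash
python3 -c "
from h import *
im,d,P=snap('wrist','w0')"
```

```text
(no output)
```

View pics/topcrop.png

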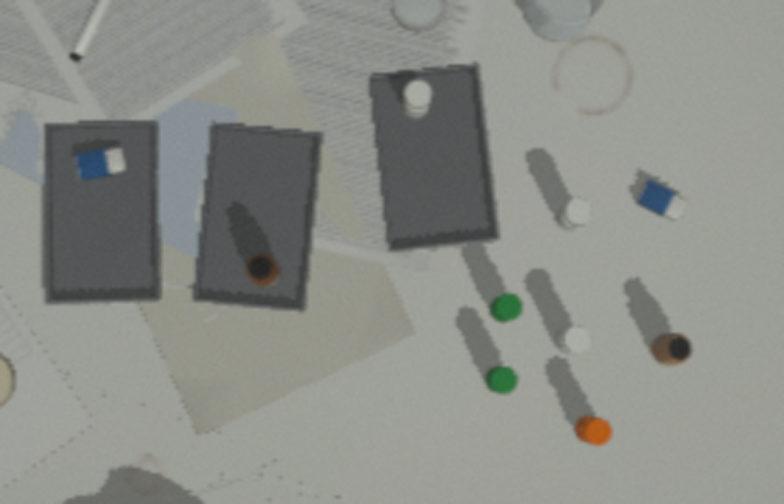

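View pics/w0.png

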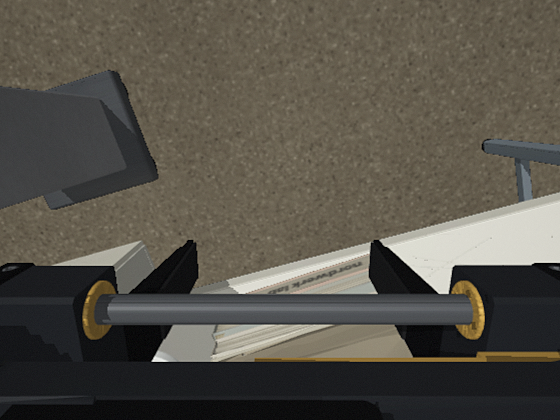

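```bash
python3 - <<'E'
from h import *
for f in('scene0','top0'):
    im,d,P=load(f); H,W=d.shape; vv,uu=np.mgrid[:H,:W]
    c=np.stack([(uu-P['cx'])/P['fx']*d,(vv-P['cy'])/P['fy']*d,d],-1); X=(c-P['t'])@P['R']
    print(f,'x from 0 step 40')
    for y0 in range(800,150,-40):
        r=[]
        for x0 in range(0,560,40):
            m=(X[...,0]>=x0)&(X[...,0]<x0+40)&(X[...,1]>=y0-40)&(X[...,1]<y0)&(d>0)
            r.append(f'{int(X[m][:,2].max()):5d}' if m.any() else '    .')
        print(y0,' '.join(r))
E
python3 - <<'E'
import cv2
im=cv2.imread('pics/scene0.png'); cv2.imwrite('pics/sl.png',cv2.resize(im[0:210,0:280],None,fx=2.8,fy=2.8,interpolation=cv2.INTER_CUBIC))
E
```

```text
scene0 x from 0 step 40
800     .     .     .     .     .     .     .    -1     .  -737  -737  -735  -737  -732
760     .     .     .     .     .     .   -17    -2     .  -736  -734  -737  -737  -732
720     .     .     .     .     .     .   -10   134   135   136   134   136   388  -734
680     .     .     .     .     .     .    -6   137   147   147   144   260   332  -735
640     .     .     .     .     .     .     .   365   408   426   270   328   334   333
600     .     .     .     .     .     .   -15   413   409   431   428   419   334   333
560     .     .     .     .     .     .   -16   423   408   408   406   323   333   329
520     .     .     .     .     .     .    -2   137   181   360   354   136   286   286
480     .     .     .     .     .     .   -12   104   182   202    53    -1    -1    -1
440     .     .     .     .     .     .     .     4     0   221    -1     0     1     0
400     .     .     .     .     .     .     .     3    13   242    14     0     0     1
360     .     .     .     .     .     .    -5     2    14   255   256     0     0     1
320     .     .     
[... 1237 characters left out ...]
  -726  -726  -725  -728  -728     .     .     8     4   225     3     5     6     8
400  -733  -729  -720  -729  -724     .     .     8    20   249    19     6     5     7
360  -727  -729  -727  -725  -726     .     .     6    21   257   260     6     8     6
320  -725  -726  -727  -727  -730     .     5     9    16   260   267   264     8     6
280  -727  -725  -730  -724  -731     .     3     6     7     7   264   262   255   241
240  -723  -728  -729  -726  -723     .     .     6     6    23    24    24   249   239
200  -642  -631  -635  -633  -633     .     .     5     5    18    24    19     6     4
160     7     5     4     5  -633     .     .     4     4     6     6     4    23    22
```

View pics/sl.png

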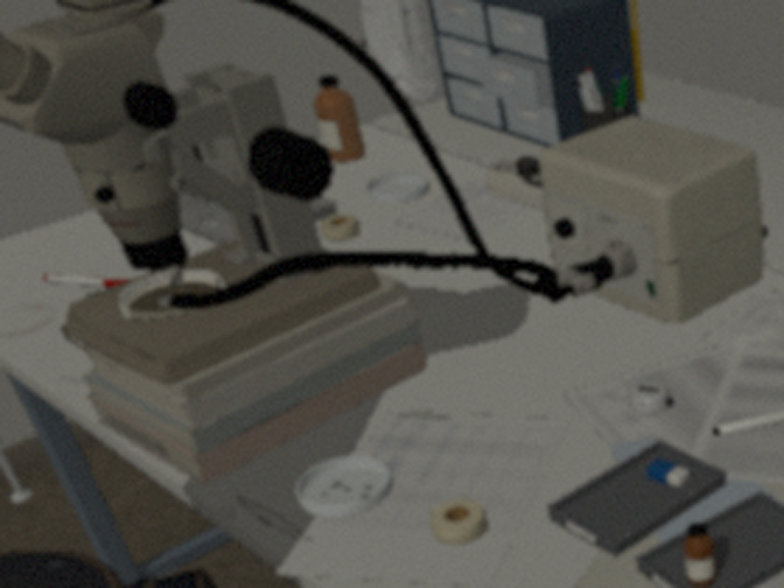

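```bash
cat >> h.py <<'E'
from scipy.spatial.transform import Rotation as Ro
def plan(x,y,z,yaw,base=None):
    "rows numbers to reach world TCP x,y,z,yaw"
    s=env.state(); R=Ro.from_euler('xyz',s['tcp_rot']).as_matrix() if base is None else base
    l=R.T@(np.array([x,y,z])-s['eef_pos']); t=-(yaw-s['tcp_rot'][2]); t=(t+np.pi)%(2*np.pi)-np.pi
    print('linear',l.round(1),'turn',round(float(t),3),'| tcp',s['eef_pos'].round(1),s['tcp_rot'].round(4),'t',round(s['t'],2),'j',np.round(s['joints'],2)); return l,t
E
python3 - <<'E'
from h import *
_,_,P=load('w0'); s=env.state(); R=Ro.from_euler('xyz',s['tcp_rot']).as_matrix()
c=-P['R'].T@P['t']; print('cam in tool',R.T@(c-s['eef_pos']),'axis in tool', R.T@P['R'][2],R.T@P['R'][0],P['fx'],P['fy'])
plan(172,390,292,2.863); plan(172,390,480,2.863)
E
```

```text
cam in tool [ 75.85218348   0.20322605 -91.69487129] axis in tool [-0.26858741 -0.00127423  0.96325447] [-1.87555195e-04  9.99999175e-01  1.27053641e-03] 332.1869071687313 332.1869071687313
linear [ -58.1 -202.6   -0. ] turn -0.0 | tcp [171.9 600.8 291.8] [-3.1408e+00 -1.0000e-04  2.8628e+00] t 0.15 j [ 1.19  0.49  1.56 -0.    1.09 -0.11]
linear [ -58.1 -202.8 -188. ] turn -0.0 | tcp [171.9 600.8 291.8] [-3.1408e+00 -1.0000e-04  2.8628e+00] t 0.15 j [ 1.19  0.49  1.56 -0.    1.09 -0.11]
```

>>> play_rows(
  targets=[
    {"linear": [-15, -50, 0]},
    {"linear": [-30, -100, 0]},
    {"linear": [-45, -150, -10]},
    {"linear": [-58, -195, -40]},
    {"linear": [-58, -195, -90]},
    {"linear": [-58, -195, -140]},
    {"linear": [-58, -195, -140]},
  ],
)

```text
validation failed for argument at $.ta...
```

>>> play_rows(
  targets=[
    {"linear": [-15, -50, 0], "turn": 0},
    {"linear": [-30, -100, 0], "turn": 0},
    {"linear": [-45, -150, -10], "turn": 0},
    {"linear": [-58, -195, -40], "turn": 0},
    {"linear": [-58, -195, -90], "turn": 0},
    {"linear": [-58, -195, -140], "turn": 0},
    {"linear": [-58, -195, -140], "turn": 0},
  ],
)

```text
t: 1.02
eef_pos: [174.3, 397.7, 435.2]
tcp_rot: [3.136, 0.002, 2.863]
ft_force: [1.2, 0.5, -1.4]
opening: 0.999
```

Run:
```python
from h import *
s=env.state(); yaw0=s['tcp_rot'][2]; R=Ro.from_euler('z',yaw0).as_matrix()@np.diag([1,-1,-1])
a=np.deg2rad(np.linspace(66,-36,17)[1:]); 
for i,(th) in enumerate(a):
    r=435+ (522-435)*max(0,(i-9)/6); p=np.array([r*np.cos(th),r*np.sin(th),435-max(0,i-10)*22])
    print((R.T@(p-s['eef_pos'])).round(0).tolist(), round(2.863/16*(i+1),2))
```

```text
[-50.0, -9.0, 0.0] 0.18
[-96.0, -24.0, 0.0] 0.36
[-140.0, -43.0, 0.0] 0.54
[-182.0, -68.0, 0.0] 0.72
[-221.0, -97.0, 0.0] 0.89
[-256.0, -130.0, 0.0] 1.07
[-288.0, -166.0, 0.0] 1.25
[-315.0, -206.0, 0.0] 1.43
[-337.0, -249.0, 0.0] 1.61
[-355.0, -294.0, 0.0] 1.79
[-382.0, -338.0, 0.0] 1.97
[-404.0, -386.0, 22.0] 2.15
[-420.0, -438.0, 44.0] 2.33
[-431.0, -493.0, 66.0] 2.51
[-435.0, -550.0, 88.0] 2.68
[-432.0, -609.0, 110.0] 2.86
```

>>> play_rows(
  targets=[
    {"linear": [-50, -9, 0], "turn": 0.18},
    {"linear": [-96, -24, 0], "turn": 0.36},
    {"linear": [-140, -43, 0], "turn": 0.54},
    {"linear": [-182, -68, 0], "turn": 0.72},
    {"linear": [-221, -97, 0], "turn": 0.89},
    {"linear": [-256, -130, 0], "turn": 1.07},
    {"linear": [-288, -166, 0], "turn": 1.25},
    {"linear": [-315, -206, 0], "turn": 1.43},
    {"linear": [-337, -249, 0], "turn": 1.61},
    {"linear": [-355, -294, 0], "turn": 1.79},
    {"linear": [-382, -338, 0], "turn": 1.97},
    {"linear": [-404, -386, 22], "turn": 2.15},
    {"linear": [-420, -438, 44], "turn": 2.33},
    {"linear": [-431, -493, 66], "turn": 2.51},
    {"linear": [-435, -550, 88], "turn": 2.68},
    {"linear": [-432, -609, 110], "turn": 2.86},
    {"linear": [-432, -609, 110], "turn": 2.86},
    {"linear": [-432, -609, 110], "turn": 2.86},
  ],
)

```text
t: 3.28
eef_pos: [421.6, -306.6, 321.4]
tcp_rot: [-3.14, 0.001, 0.003]
ft_force: [1.0, -0.9, -0.2]
opening: 1.0
```

Run:
```python
from h import *
snap('wrist','w1'); s=env.state(); print(s['eef_pos'],s['tcp_rot'],s['joints'].round(2),s['t'])
```

```text
[ 421.96258012 -306.14567595  321.94037811] [-3.14092047e+00  3.15229331e-04  4.37983866e-03] [-0.75  0.31  1.77  0.    1.06  0.81] 3.325
```

View pics/w1.png

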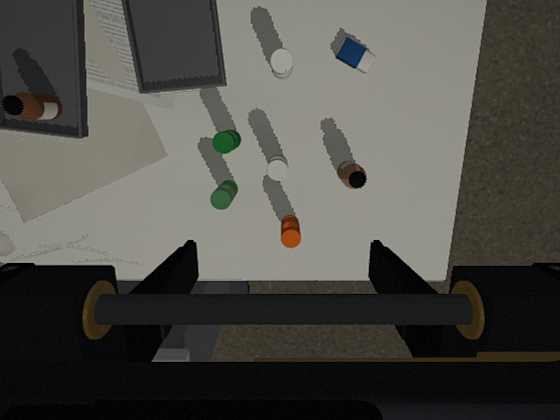

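```bash
cat > m2.py <<'E'
from h import *
import sys
def cloud(f):
    im,d,P=load(f); H,W=d.shape; vv,uu=np.mgrid[:H,:W]
    c=np.stack([(uu-P['cx'])/P['fx']*d,(vv-P['cy'])/P['fy']*d,d],-1); X=(c-P['t'])@P['R']; X[d<=0]=np.nan
    return im,X
def meas(f,rows=238,hi=(40,75),lo=(5,30)):
    im,X=cloud(f); Z=X[...,2].copy(); Z[rows:]=np.nan
    t=Z[(np.abs(Z)<4)]; print('table z',np.median(t) if t.size else None)
    for (a,b),amin in((hi,12),(lo,40)):
        m=((Z>a)&(Z<b)).astype(np.uint8); n,l,st,ce=cv2.connectedComponentsWithStats(m)
        for i in range(1,n):
            if st[i,4]<amin or st[i,4]>3000: continue
            q=X[l==i]; zt=np.percentile(q[:,2],90); 
            if a>=40:
                k=q[q[:,2]>zt-4]
                e=(k[:,:2].max(0)+k[:,:2].min(0))/2
                cc,rad=cv2.minEnclosingCircle(k[:,:2].astype(np.float32))
                print('tall px',ce[i].round(),'ztop',zt.round(1),'mean',k[:,:2].mean(0).round(1),'circ',np.round(cc,1),round(rad,1),'mid',e.round(1),'n',len(k),'rgb',np.median(im[l==i],0))
            else:
                r=cv2.minAreaRect(q[:,:2].astype(np.float32)); print('low px',ce[i].round(),'z',zt.round(1),'rect',np.round(r[0],1),np.round(r[1],1),round(r[2],1),'box',cv2.boxPoints(r).round(0).tolist(),'rgb',np.median(im[l==i],0))
if __name__=='__main__': meas(sys.argv[1],int(sys.argv[2]) if len(sys.argv)>2 else 238)
E
python3 m2.py w1; echo; python3 m2.py top0 300
```

```text
table z -0.8361731112984419
tall px [282.  61.] ztop 59.6 mean [ 550.6 -304.7] circ [ 550.6 -304.7] 11.5 mid [ 550.5 -304.9] n 463 rgb [156. 156. 147.]
tall px [ 24. 106.] ztop 68.1 mean [508.  -37.3] circ [508.4 -36.2] 9.9 mid [508.4 -36.2] n 312 rgb [50. 34. 22.]
tall px [224. 142.] ztop 59.4 mean [ 471.4 -243.9] circ [ 471.3 -243.6] 11.6 mid [ 471.3 -243.7] n 388 rgb [27. 84. 37.]
tall px [277. 169.] ztop 59.4 mean [ 442.9 -300. ] circ [ 442.8 -300.2] 11.5 mid [ 442.9 -299.8] n 361 rgb [153. 153. 144.]
tall px [354. 177.] ztop 61.8 mean [ 432.8 -386.2] circ [ 432.5 -386.5] 9.5 mid [ 432.5 -386.4] n 229 rgb [46. 34. 24.]
tall px [222. 198.] ztop 59.6 mean [ 410.3 -238.1] circ [ 409.7 -238. ] 11.7 mid [ 409.9 -238.2] n 340 rgb [53. 92. 56.]
tall px [291. 232.] ztop 59.4 mean [ 370.5 -315.4] circ [ 367.8 -315. ] 11.0 mid [ 370.9 -315. ] n 143 rgb [150.  66.  20.]
low px [355.  55.] z 13.1 rect [ 564.2 -387.1] [41.8 22.3] 62.4 box [[545.0, -400.0], [564.0, -411.0], [584.0, -374.0], [564.0, -363.0]] rgb [22. 50. 82.]
low px [282.  76.] z 28.6 rect [ 541.9 -304.8] [ 5.7 20.1] 0.7 box [[
[... 6985 characters left out ...]
12.4   6.6] 3.9 box [[384.0, 489.0], [384.0, 482.0], [596.0, 497.0], [596.0, 503.0]] rgb [86. 78. 72.]
low px [133. 245.] z 20.7 rect [420.8 208.3] [52.9 53.1] 58.9 box [[384.0, 199.0], [430.0, 172.0], [457.0, 217.0], [412.0, 245.0]] rgb [155. 151. 129.]
low px [ 74. 262.] z 17.3 rect [386.1 351.2] [93.9 93.5] 28.1 box [[323.0, 370.0], [367.0, 288.0], [450.0, 332.0], [405.0, 415.0]] rgb [153. 157. 155.]
low px [213. 260.] z 10.0 rect [382.1  17.2] [20.9 24.2] 18.7 box [[368.0, 25.0], [376.0, 2.0], [396.0, 9.0], [388.0, 32.0]] rgb [143. 143. 133.]
low px [ 17. 285.] z 27.6 rect [333.6 481. ] [67.4  6.7] 3.2 box [[300.0, 482.0], [300.0, 476.0], [367.0, 480.0], [367.0, 486.0]] rgb [83. 77. 70.]
```

Run:
```python
from h import *
plan(550.5,-304.8,180,0);
```

```text
linear [128.6  -0.7 141.9] turn 0.004 | tcp [ 422.  -306.1  321.9] [-3.1409e+00  3.0000e-04  4.4000e-03] t 3.33 j [-0.75  0.31  1.77  0.    1.06  0.81]
```

>>> play_rows(
  hand=55,
  targets=[
    {"linear": [40, 0, 30], "turn": 0},
    {"linear": [80, 0, 75], "turn": 0},
    {"linear": [115, 0, 120], "turn": 0},
    {"linear": [128, -1, 141], "turn": 0},
    {"linear": [128, -1, 141], "turn": 0},
    {"linear": [128, -1, 141], "turn": 0},
  ],
)

```text
t: 4.08
eef_pos: [549.9, -305.0, 182.5]
tcp_rot: [3.141, -0.001, 0.004]
ft_force: [0.1, 0.6, 0.4]
opening: 0.581
```

Run:
```python
from h import *
plan(550.5,-304.8,91,0); snap('wrist','w2')
```

```text
linear [ 0.5 -0.2 91.5] turn 0.004 | tcp [ 549.9 -305.   182.5] [ 3.1409e+00 -1.2000e-03  4.1000e-03] t 4.08 j [-0.61  0.62  1.66  0.    0.87  0.96]
```

View pics/w2.png

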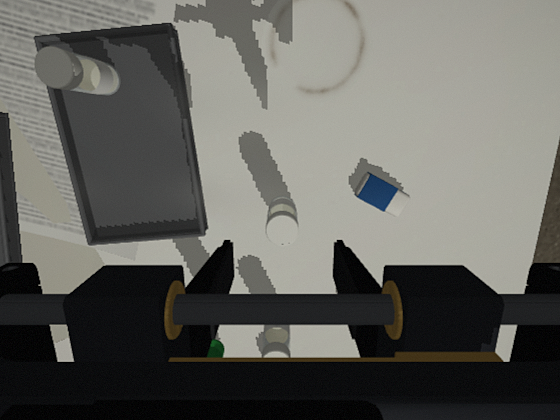

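>>> play_rows(
  targets=[
    {"linear": [0.5, 0, 35], "turn": 0},
    {"linear": [0.5, 0, 70], "turn": 0},
    {"linear": [0.5, 0, 91], "turn": 0},
    {"linear": [0.5, 0, 91], "turn": 0},
    {"linear": [0.5, 0, 91], "turn": 0},
  ],
)

```text
t: 4.75
eef_pos: [550.6, -305.9, 91.9]
tcp_rot: [3.14, -0.002, 0.003]
ft_force: [-0.5, -0.5, 0.4]
opening: 0.575
```

>>> play_rows(
  hand=10,
  targets=[
    {"linear": [0, 0, 0], "turn": 0},
    {"linear": [0, 0, 0], "turn": 0},
    {"linear": [0, 0, 0], "turn": 0},
    {"linear": [0, 0, 0], "turn": 0},
    {"linear": [0, 0, 0], "turn": 0},
  ],
)

```text
t: 5.38
eef_pos: [550.4, -305.6, 90.3]
tcp_rot: [-3.142, -0.0, 0.003]
ft_force: [-0.3, 1.0, 2.9]
opening: 0.236
```

Run:
```python
from h import *
plan(609.5,-191.7,180,0.098);
```

```text
linear [  59.5 -113.7  -89.6] turn -0.095 | tcp [ 550.4 -305.6   90.3] [-3.1416e+00 -2.0000e-04  2.7000e-03] t 5.38 j [-0.61  0.74  1.71  0.    0.69  0.96]
```

>>> play_rows(
  targets=[
    {"linear": [0, 0, -25], "turn": 0},
    {"linear": [0, 0, -60], "turn": 0},
    {"linear": [10, -20, -90], "turn": -0.03},
    {"linear": [30, -55, -90], "turn": -0.06},
    {"linear": [48, -90, -90], "turn": -0.09},
    {"linear": [59, -113, -90], "turn": -0.095},
    {"linear": [59, -113, -90], "turn": -0.095},
    {"linear": [59, -113, -90], "turn": -0.095},
  ],
)

```text
t: 6.38
eef_pos: [608.7, -192.9, 180.1]
tcp_rot: [-3.142, 0.0, 0.098]
ft_force: [-0.5, -0.3, 0.7]
opening: 0.236
```

Run:
```python
from h import *
plan(609.5,-191.7,98.5,0.098); snap('wrist','w3'); print(env.state()['opening'])
```

```text
linear [ 0.9 -1.1 81.6] turn -0.0 | tcp [ 608.7 -192.9  180.1] [-3.1415e+00  2.0000e-04  9.7700e-02] t 6.38 j [-0.41  0.63  1.63 -0.    0.88  1.06]
0.23732404388024783
```

View pics/w3.png

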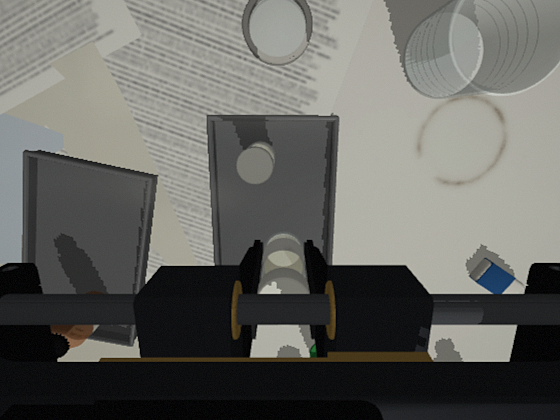

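>>> play_rows(
  targets=[
    {"linear": [1, -1, 35], "turn": 0},
    {"linear": [1, -1, 65], "turn": 0},
    {"linear": [1, -1, 78], "turn": 0},
    {"linear": [1, -1, 81.5], "turn": 0},
    {"linear": [1, -1, 81.5], "turn": 0},
    {"linear": [1, -1, 81.5], "turn": 0},
  ],
)

```text
t: 7.18
eef_pos: [610.2, -191.5, 99.7]
tcp_rot: [3.141, -0.001, 0.098]
ft_force: [0.2, -0.1, -1.0]
opening: 0.237
```

>>> play_rows(
  targets=[
    {"linear": [0, 0, 1], "turn": 0},
    {"linear": [0, 0, 1], "turn": 0},
  ],
)

```text
t: 7.42
eef_pos: [610.0, -191.3, 98.0]
tcp_rot: [3.141, -0.0, 0.098]
ft_force: [0.1, -0.1, -0.7]
opening: 0.238
```

Close to the floor; release and rise.

>>> play_rows(
  hand=45,
  targets=[
    {"linear": [0, 0, 0], "turn": 0},
    {"linear": [0, 0, 0], "turn": 0},
    {"linear": [0, 0, 0], "turn": 0},
    {"linear": [0, 0, 0], "turn": 0},
    {"linear": [0, 0, -20], "turn": 0},
    {"linear": [0, 0, -60], "turn": 0},
    {"linear": [0, 0, -100], "turn": 0},
    {"linear": [0, 0, -100], "turn": 0},
  ],
)

```text
t: 8.43
eef_pos: [610.8, -191.6, 202.2]
tcp_rot: [3.138, -0.006, 0.098]
ft_force: [-0.2, -0.3, -1.3]
opening: 0.47
```

```bash
python3 - <<'E'
from h import *
plan(443,-300,190,0); snap('wrist','w4'); print(env.state()['opening'])
E
python3 m2.py w4 240 | grep tall
```

```text
linear [-177.7   91.4   11.5] turn 0.098 | tcp [ 610.8 -191.6  202.2] [ 3.1384 -0.0059  0.0979] t 8.43 j [-0.41  0.61  1.61  0.    0.92  1.07]
0.4770830952877386
tall px [427.  65.] ztop 69.7 mean [ 728.5 -275.3] circ [ 732.4 -285.4] 25.7 mid [ 732.4 -282.8] n 405 rgb [131. 134. 129.]
tall px [259. 164.] ztop 66.4 mean [ 653.3 -170.8] circ [ 653.  -170.8] 11.5 mid [ 653.  -170.8] n 874 rgb [192. 192. 182.]
tall px [282. 222.] ztop 66.3 mean [ 611.5 -191.3] circ [ 610.6 -191.3] 11.7 mid [ 611.4 -191.5] n 746 rgb [192. 191. 181.]
```

View pics/w4.png

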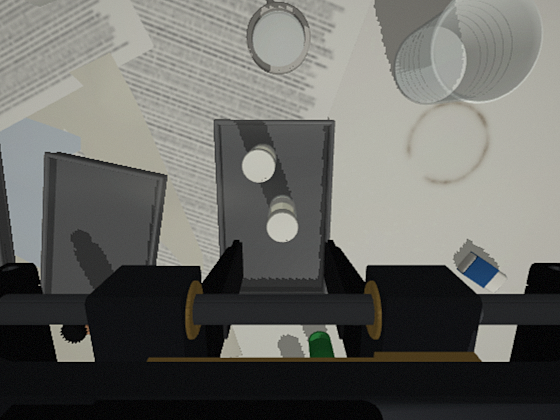

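>>> play_rows(
  hand=55,
  targets=[
    {"linear": [-45, 23, 2], "turn": 0.03},
    {"linear": [-90, 46, 5], "turn": 0.06},
    {"linear": [-135, 70, 8], "turn": 0.098},
    {"linear": [-178, 91, 11], "turn": 0.098},
    {"linear": [-178, 91, 11], "turn": 0.098},
    {"linear": [-178, 91, 11], "turn": 0.098},
  ],
)

```text
t: 9.22
eef_pos: [441.8, -299.2, 186.5]
tcp_rot: [-3.141, 0.0, -0.001]
ft_force: [0.2, -0.1, -0.3]
opening: 0.578
```

```bash
python3 - <<'E'
from h import *
plan(443,-300,91,0); snap('wrist','w5')
E
python3 m2.py w5 330 | grep tall
```

```text
linear [ 1.2  0.8 95.5] turn -0.001 | tcp [ 441.8 -299.2  186.5] [-3.1412e+00  2.0000e-04 -7.0000e-04] t 9.22 j [-0.72  0.5   1.89  0.    0.75  0.85]
tall px [202. 186.] ztop 59.3 mean [ 471.7 -243.6] circ [ 471.5 -243.2] 11.8 mid [ 471.5 -243.4] n 915 rgb [51. 98. 56.]
tall px [284. 225.] ztop 59.4 mean [ 443.3 -299.8] circ [ 442.6 -299.8] 11.9 mid [ 442.9 -299.7] n 838 rgb [167. 167. 158.]
tall px [401. 236.] ztop 61.7 mean [ 433.4 -385.7] circ [ 432.7 -386.2] 9.8 mid [ 432.7 -386.4] n 546 rgb [66. 48. 35.]
tall px [196. 262.] ztop 59.2 mean [ 413.9 -234.6] circ [ 410.6 -237. ] 11.4 mid [ 411.6 -236. ] n 384 rgb [23. 89. 36.]
tall px [304. 327.] ztop 59.4 mean [ 363.7 -315.2] circ [ 363.1 -315.4] 11.2 mid [ 363.7 -315.4] n 148 rgb [174.  82.  28.]
```

View pics/w5.png

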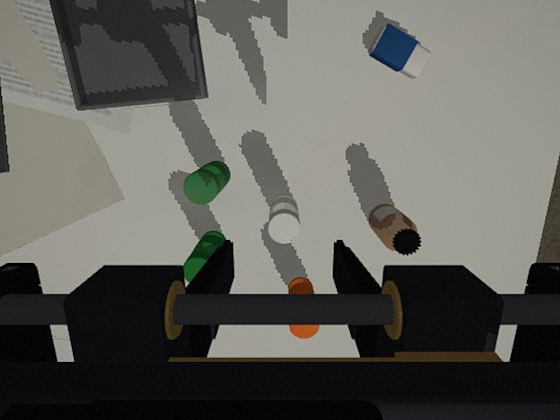

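>>> play_rows(
  targets=[
    {"linear": [1, 0.5, 35], "turn": 0},
    {"linear": [1, 0.5, 70], "turn": 0},
    {"linear": [1, 0.5, 95], "turn": 0},
    {"linear": [1, 0.5, 95], "turn": 0},
    {"linear": [1, 0.5, 95], "turn": 0},
  ],
)

```text
t: 9.9
eef_pos: [443.3, -299.5, 92.4]
tcp_rot: [3.141, -0.001, 0.001]
ft_force: [0.3, -0.4, -0.6]
opening: 0.577
```

>>> play_rows(
  hand=10,
  targets=[
    {"linear": [0, 0, 0], "turn": 0},
    {"linear": [0, 0, 0], "turn": 0},
    {"linear": [0, 0, 0], "turn": 0},
    {"linear": [0, 0, 0], "turn": 0},
    {"linear": [0, 0, 0], "turn": 0},
  ],
)

```text
t: 10.52
eef_pos: [442.7, -299.8, 91.9]
tcp_rot: [3.141, -0.0, -0.0]
ft_force: [-0.2, -0.1, 3.1]
opening: 0.237
```

Run:
```python
from h import *
plan(564.2,-191.1,190,0.098)
```

```text
linear [ 121.5 -108.8  -98.1] turn -0.098 | tcp [ 442.7 -299.8   91.9] [ 3.1414e+00 -3.0000e-04 -3.0000e-04] t 10.53 j [-0.72  0.66  1.95  0.    0.53  0.85]
```

>>> play_rows(
  targets=[
    {"linear": [0, 0, -30], "turn": 0},
    {"linear": [0, 0, -70], "turn": 0},
    {"linear": [10, -10, -98], "turn": 0},
    {"linear": [40, -36, -98], "turn": -0.03},
    {"linear": [75, -67, -98], "turn": -0.06},
    {"linear": [105, -94, -98], "turn": -0.098},
    {"linear": [121.5, -109, -98], "turn": -0.098},
    {"linear": [121.5, -109, -98], "turn": -0.098},
    {"linear": [121.5, -109, -98], "turn": -0.098},
  ],
)

```text
t: 11.65
eef_pos: [563.4, -191.4, 189.5]
tcp_rot: [-3.141, 0.001, 0.097]
ft_force: [-0.6, -0.6, 0.4]
opening: 0.235
```

Run:
```python
from h import *
plan(564.2,-191.1,99,0.098);  snap('wrist','w6')
```

```text
linear [ 0.8 -0.2 90.5] turn -0.001 | tcp [ 563.4 -191.4  189.5] [-3.1413e+00  6.0000e-04  9.6900e-02] t 11.65 j [-0.44  0.57  1.74 -0.    0.84  1.04]
```

View pics/w6.png

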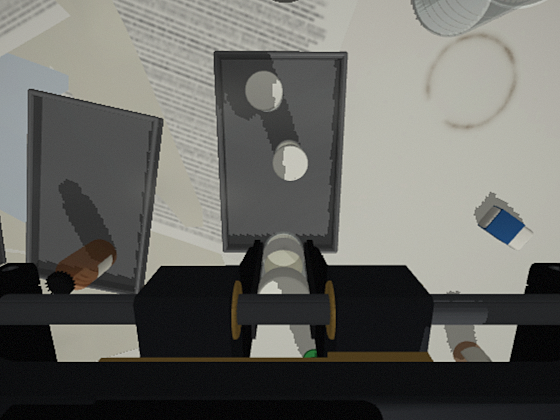

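>>> play_rows(
  targets=[
    {"linear": [0.5, 0, 35], "turn": 0},
    {"linear": [0.5, 0, 70], "turn": 0},
    {"linear": [0.5, 0, 86], "turn": 0},
    {"linear": [0.5, 0, 90.5], "turn": 0},
    {"linear": [0.5, 0, 90.5], "turn": 0},
    {"linear": [0.5, 0, 90.5], "turn": 0},
  ],
)

```text
t: 12.45
eef_pos: [565.0, -191.0, 100.2]
tcp_rot: [3.141, -0.001, 0.098]
ft_force: [-0.0, -0.5, 0.3]
opening: 0.235
```

>>> play_rows(
  hand=45,
  targets=[
    {"linear": [0, 0, 0], "turn": 0},
    {"linear": [0, 0, 0], "turn": 0},
    {"linear": [0, 0, 0], "turn": 0},
    {"linear": [0, 0, 0], "turn": 0},
    {"linear": [0, 0, -20], "turn": 0},
    {"linear": [0, 0, -60], "turn": 0},
    {"linear": [0, 0, -100], "turn": 0},
    {"linear": [0, 0, -100], "turn": 0},
  ],
)

```text
t: 13.45
eef_pos: [565.4, -191.0, 202.0]
tcp_rot: [3.139, -0.004, 0.098]
ft_force: [0.6, -0.6, 0.2]
opening: 0.469
```

```bash
python3 - <<'E'
from h import *
plan(432.7,-386.5,190,0); snap('wrist','w7'); print(env.state()['opening'])
E
python3 m2.py w7 240 | grep tall
```

```text
linear [-151.2  181.5   11.8] turn 0.098 | tcp [ 565.4 -191.   202. ] [ 3.1391 -0.0044  0.0979] t 13.45 j [-0.44  0.55  1.73  0.    0.86  1.04]
0.4746459640459119
tall px [456.  17.] ztop 70.3 mean [ 712.5 -288.5] circ [ 714.6 -292.9] 15.8 mid [ 713.9 -292.9] n 296 rgb [152. 155. 151.]
tall px [514.   6.] ztop 69.8 mean [ 719.8 -321.2] circ [ 719.7 -320.7] 5.3 mid [ 719.8 -320.7] n 56 rgb [129. 131. 124.]
tall px [265.  97.] ztop 66.6 mean [ 653.1 -170.8] circ [ 653.  -170.7] 11.5 mid [ 653.2 -170.9] n 1014 rgb [135. 135. 127.]
tall px [289. 163.] ztop 66.4 mean [ 610.7 -191.4] circ [ 610.4 -191.4] 11.5 mid [ 610.4 -191.4] n 872 rgb [198. 198. 187.]
tall px [283. 222.] ztop 66.3 mean [ 566.1 -191.1] circ [ 565.3 -191.4] 11.8 mid [ 566.  -191.3] n 750 rgb [198. 198. 188.]
```

View pics/w7.png

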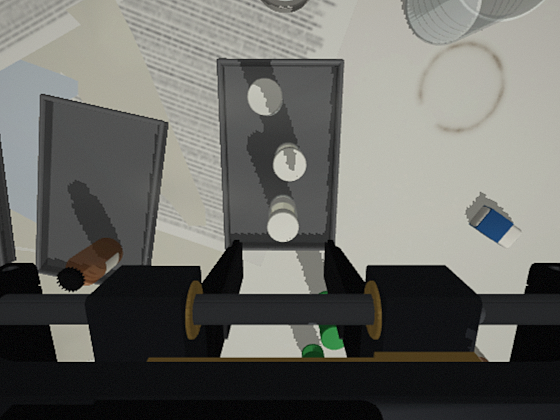

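>>> play_rows(
  hand=58,
  targets=[
    {"linear": [-38, 45, 3], "turn": 0.03},
    {"linear": [-75, 90, 6], "turn": 0.06},
    {"linear": [-113, 136, 9], "turn": 0.098},
    {"linear": [-151, 181, 12], "turn": 0.098},
    {"linear": [-151, 181, 12], "turn": 0.098},
    {"linear": [-151, 181, 12], "turn": 0.098},
  ],
)

```text
t: 14.25
eef_pos: [431.8, -385.2, 186.1]
tcp_rot: [-3.14, 0.001, -0.001]
ft_force: [0.5, 0.0, 0.4]
opening: 0.609
```

```bash
python3 - <<'E'
from h import *
plan(432.7,-386.5,90,0); snap('wrist','w8')
E
python3 m2.py w8 240 | grep tall
```

```text
linear [ 1.   1.5 96.1] turn -0.001 | tcp [ 431.8 -385.2  186.1] [-3.14e+00  1.20e-03 -8.00e-04] t 14.25 j [-0.84  0.55  1.78  0.    0.81  0.73]
tall px [ 77. 172.] ztop 59.2 mean [ 471.7 -244.4] circ [ 471.2 -243.7] 12.0 mid [ 471.3 -243.4] n 991 rgb [29. 80. 37.]
tall px [285. 222.] ztop 61.6 mean [ 433.6 -386.4] circ [ 432.7 -386.3] 9.6 mid [ 433.7 -386.3] n 522 rgb [50. 42. 33.]
tall px [ 89. 238.] ztop 42.8 mean [ 419.8 -238.3] circ [ 418.7 -238.7] 7.5 mid [ 419.8 -238.7] n 62 rgb [12.5 48.  20. ]
```

View pics/w8.png

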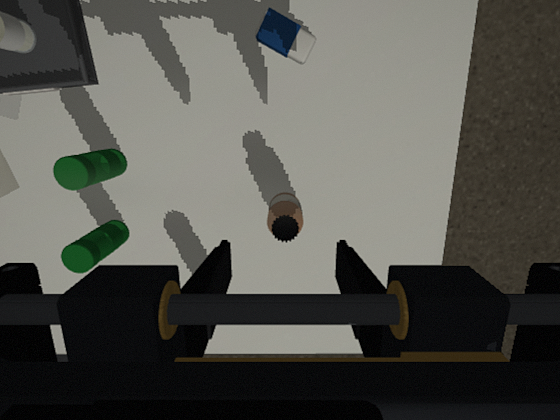

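>>> play_rows(
  targets=[
    {"linear": [1, 1, 35], "turn": 0},
    {"linear": [1, 1, 70], "turn": 0},
    {"linear": [1, 1, 97], "turn": 0},
    {"linear": [1, 1, 97], "turn": 0},
    {"linear": [1, 1, 97], "turn": 0},
  ],
)

```text
t: 14.92
eef_pos: [433.8, -386.2, 91.0]
tcp_rot: [3.141, -0.001, 0.001]
ft_force: [1.5, -0.1, -0.3]
opening: 0.609
```

>>> play_rows(
  hand=14,
  targets=[
    {"linear": [0, 0, 0], "turn": 0},
    {"linear": [0, 0, 0], "turn": 0},
    {"linear": [0, 0, 0], "turn": 0},
    {"linear": [0, 0, 0], "turn": 0},
    {"linear": [0, 0, 0], "turn": 0},
  ],
)

```text
t: 15.55
eef_pos: [433.0, -386.7, 90.4]
tcp_rot: [3.141, -0.0, -0.0]
ft_force: [0.1, -0.1, 4.3]
opening: 0.274
```

Run:
```python
from h import *
plan(578.9,-32.3,200,-0.117)
```

```text
linear [ 145.8 -354.4 -109.6] turn 0.117 | tcp [ 433.  -386.7   90.4] [ 3.1414e+00 -2.0000e-04 -3.0000e-04] t 15.55 j [-0.84  0.7   1.83  0.    0.61  0.73]
```

>>> play_rows(
  targets=[
    {"linear": [0, 0, -30], "turn": 0},
    {"linear": [0, 0, -70], "turn": 0},
    {"linear": [8, -20, -110], "turn": 0},
    {"linear": [26, -62, -110], "turn": 0.03},
    {"linear": [44, -106, -110], "turn": 0.05},
    {"linear": [62, -150, -110], "turn": 0.07},
    {"linear": [80, -194, -110], "turn": 0.09},
    {"linear": [98, -238, -110], "turn": 0.11},
    {"linear": [116, -282, -110], "turn": 0.117},
    {"linear": [134, -325, -110], "turn": 0.117},
    {"linear": [146, -354, -110], "turn": 0.117},
    {"linear": [146, -354, -110], "turn": 0.117},
    {"linear": [146, -354, -110], "turn": 0.117},
  ],
)

```text
t: 17.18
eef_pos: [578.8, -33.0, 200.0]
tcp_rot: [-3.142, 0.001, -0.117]
ft_force: [0.0, -0.4, -1.3]
opening: 0.277
```

Run:
```python
from h import *
plan(578.9,-32.3,98,-.117);  snap('wrist','w9'); print(env.state()['opening'])
```

```text
linear [ 1.00e-01 -7.00e-01  1.02e+02] turn -0.0 | tcp [578.8 -33.  200. ] [-3.1416e+00  6.0000e-04 -1.1710e-01] t 17.18 j [-0.17  0.54  1.77 -0.    0.84  1.52]
0.27530285716061376
```

View pics/w9.png

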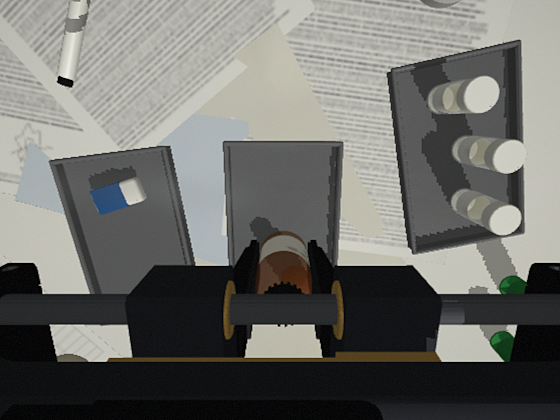

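>>> play_rows(
  targets=[
    {"linear": [0, -0.5, 40], "turn": 0},
    {"linear": [0, -0.5, 75], "turn": 0},
    {"linear": [0, -0.5, 97], "turn": 0},
    {"linear": [0, -0.5, 102], "turn": 0},
    {"linear": [0, -0.5, 102], "turn": 0},
    {"linear": [0, -0.5, 102], "turn": 0},
  ],
)

```text
t: 17.98
eef_pos: [579.4, -32.6, 99.0]
tcp_rot: [-3.142, -0.001, -0.118]
ft_force: [-0.3, 0.3, -0.2]
opening: 0.281
```

>>> play_rows(
  hand=48,
  targets=[
    {"linear": [0, 0, 0], "turn": 0},
    {"linear": [0, 0, 0], "turn": 0},
    {"linear": [0, 0, 0], "turn": 0},
    {"linear": [0, 0, 0], "turn": 0},
    {"linear": [0, 0, -20], "turn": 0},
    {"linear": [0, 0, -60], "turn": 0},
    {"linear": [0, 0, -100], "turn": 0},
    {"linear": [0, 0, -130], "turn": 0},
    {"linear": [0, 0, -130], "turn": 0},
  ],
)

```text
t: 19.1
eef_pos: [579.7, -32.1, 230.3]
tcp_rot: [3.141, -0.004, -0.117]
ft_force: [0.3, -0.5, -0.2]
opening: 0.505
```

```bash
python3 - <<'E'
from h import *
plan(564.5,-387,200,1.075); snap('wrist','w10'); snap('top','top1')
E
python3 m2.py w10 240 | grep -E "tall|low"; echo; python3 m2.py top1 300 | grep tall
```

```text
linear [ 26.2 354.2  30.5] turn -1.192 | tcp [579.7 -32.1 230.3] [ 3.1415 -0.004  -0.117 ] t 19.1 j [-0.17  0.5   1.74  0.    0.9   1.52]
tall px [452. 100.] ztop 66.5 mean [ 653.  -169.9] circ [ 653.1 -170.7] 12.1 mid [ 653.  -170.5] n 856 rgb [209. 209. 199.]
tall px [477. 153.] ztop 66.5 mean [ 610.8 -190.5] circ [ 610.9 -191.1] 12.0 mid [ 610.5 -190.9] n 761 rgb [209. 209. 199.]
tall px [474. 207.] ztop 66.4 mean [ 565.6 -190.2] circ [ 565.3 -190.9] 11.9 mid [ 565.2 -191. ] n 672 rgb [197.5 197.  186. ]
tall px [284. 210.] ztop 68.7 mean [579.6 -33. ] circ [578.9 -32.9] 9.6 mid [579. -33.] n 406 rgb [61. 45. 34.]
low px [97. 44.] z 12.8 rect [734.1 111.6] [14.  78.8] 62.3 box [[696.0, 124.0], [766.0, 87.0], [772.0, 99.0], [703.0, 136.0]] rgb [188. 187. 178.]
low px [209.   3.] z 22.0 rect [753.6   6.5] [ 1.4 13.5] 22.7 box [[750.0, 12.0], [756.0, 0.0], [757.0, 1.0], [752.0, 13.0]] rgb [102. 102.  96.]
low px [428.   8.] z 14.0 rect [ 728.1 -172.7] [45.  15.4] 83.6 box [[718.0, -194.0], [733.0, -196.0], [738.0, -151.0], [723.0, -149.0]] rgb [166. 164. 156.]
low px [554.   5.] z 13
[... 1958 characters left out ...]
mean [484.  490.8] circ [486.9 489.7] 108.0 mid [486.9 489.8] n 168 rgb [100. 102.  97.]
tall px [299. 180.] ztop 68.5 mean [ 565.8 -191. ] circ [ 566.2 -191.5] 11.7 mid [ 566.6 -191.1] n 51 rgb [204. 208. 198.]
tall px [322. 219.] ztop 61.6 mean [ 473.  -244.1] circ [ 472.6 -243.9] 11.3 mid [ 472.7 -243.5] n 51 rgb [ 59. 142.  76.]
tall px [320. 245.] ztop 62.1 mean [ 411.2 -238.3] circ [ 411.  -238.1] 11.2 mid [ 410.7 -238.1] n 46 rgb [ 60. 143.  77.]
tall px [353. 264.] ztop 61.0 mean [ 365.7 -315.3] circ [ 365.9 -315.4] 11.0 mid [ 365.6 -315.5] n 56 rgb [216.5 116.   40. ]
tall px [  8. 285.] ztop 70.7 mean [338.3 482.5] circ [338.5 482.9] 25.2 mid [338.5 482.7] n 46 rgb [ 97. 101.  96.]
```

View pics/w10.png

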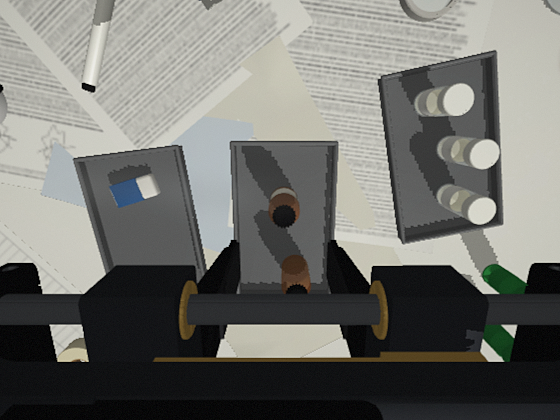

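>>> play_rows(
  targets=[
    {"linear": [3, 45, 4], "turn": -0.15},
    {"linear": [6, 90, 8], "turn": -0.3},
    {"linear": [10, 135, 12], "turn": -0.45},
    {"linear": [13, 180, 16], "turn": -0.6},
    {"linear": [16, 225, 20], "turn": -0.75},
    {"linear": [20, 270, 24], "turn": -0.9},
    {"linear": [23, 315, 28], "turn": -1.05},
    {"linear": [26, 354, 30], "turn": -1.19},
    {"linear": [26, 354, 30], "turn": -1.19},
    {"linear": [26, 354, 30], "turn": -1.19},
    {"linear": [26, 354, 30], "turn": -1.19},
  ],
)

```text
t: 20.58
eef_pos: [563.8, -385.6, 197.8]
tcp_rot: [-3.141, -0.0, 1.073]
ft_force: [0.4, 0.3, 0.6]
opening: 0.503
```

```bash
python3 - <<'E'
from h import *
plan(564.5,-387,81,1.075); snap('wrist','w11')
E
python3 m2.py w11 300 | grep -E "low|table"
python3 - <<'E'
from m2 import *
for f in('w10','top0'):
    im,X=cloud(f); m=(X[...,2]>14)&(X[...,2]<25)&(abs(X[...,0]-605)<30)&(abs(X[...,1]-105)<35)
    r=cv2.minAreaRect(X[m][:,:2].astype(np.float32)); print(r,cv2.boxPoints(r).round())
E
```

```text
linear [ -0.9   1.4 116.8] turn -0.002 | tcp [ 563.8 -385.6  197.8] [-3.1407e+00 -3.0000e-04  1.0729e+00] t 20.57 j [-0.7   0.67  1.5   0.    0.98 -0.2 ]
table z -0.92872670963731
low px [89.  2.] z 7.3 rect [ 512.1 -176.1] [ 4.4 13.8] 67.9 box [[505.0, -176.0], [518.0, -181.0], [519.0, -177.0], [507.0, -171.0]] rgb [127. 127. 120.]
low px [413.  28.] z 27.9 rect [ 718.9 -311.1] [15.4 51.9] 26.7 box [[700.0, -291.0], [724.0, -338.0], [737.0, -331.0], [714.0, -284.0]] rgb [116.  118.  114.5]
low px [479.   8.] z 27.9 rect [ 760.5 -320. ] [19.1  2.3] 45.6 box [[753.0, -326.0], [755.0, -328.0], [768.0, -314.0], [766.0, -312.0]] rgb [87. 89. 85.]
low px [19. 21.] z 6.8 rect [ 457.1 -157.9] [16.5 13. ] 21.8 box [[447.0, -155.0], [452.0, -167.0], [467.0, -161.0], [462.0, -149.0]] rgb [115. 113. 103.]
low px [105. 111.] z 28.2 rect [ 478.1 -246.7] [22.9 10.4] 62.4 box [[468.0, -254.0], [477.0, -259.0], [488.0, -239.0], [479.0, -234.0]] rgb [16. 41. 20.]
low px [ 38. 141.] z 27.6 rect [ 416.5 -239.7] [23.4 12.4] 70.2 box [[407.0, -249.0], [418.0, -253.0], [426.0, -231.0], [415.0, -227.0]] rgb [10. 38. 16.]
low px [285. 207.] z 13.0 rect [ 564.9 -386.4] [41.2 21.1] 62.0 box [[546.0, -400.0], [565.0, -410.0], [584.0, -373.0], [565.0, -363.0]] rgb [43. 62. 87.]
low px [ 54. 242.] z 27.8 rect [ 371.9 -315.3] [11.3 23.2] 0.6 box [[366.0, -304.0], [366.0, -327.0], [378.0, -327.0], [377.0, -304.0]] rgb [72. 31.  9.]
((606.2716064453125, 105.74944305419922), (21.766826629638672, 42.9158821105957), 10.929689407348633) [[592. 125.]
 [600.  83.]
 [621.  87.]
 [613. 129.]]
((607.8855590820312, 102.71874237060547), (22.76856803894043, 46.377159118652344), 10.454466819763184) [[592. 123.]
 [601.  78.]
 [623.  82.]
 [615. 128.]]
```

View pics/w11.png

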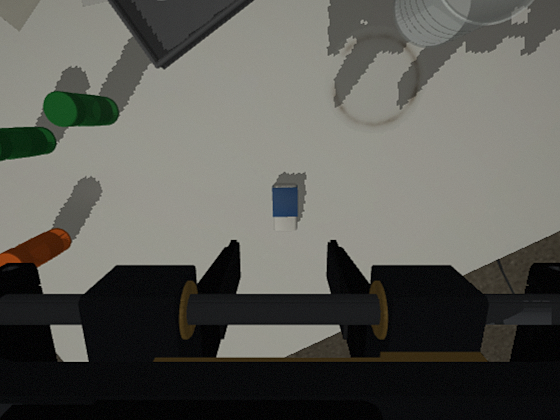

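>>> play_rows(
  targets=[
    {"linear": [-0.5, 1, 40], "turn": 0},
    {"linear": [-0.5, 1, 80], "turn": 0},
    {"linear": [-0.5, 1, 105], "turn": 0},
    {"linear": [-0.5, 1, 113], "turn": 0},
    {"linear": [-0.5, 1, 113], "turn": 0},
    {"linear": [-0.5, 1, 113], "turn": 0},
    {"linear": [-0.5, 1, 113], "turn": 0},
  ],
)

```text
t: 21.5
eef_pos: [564.5, -387.8, 86.3]
tcp_rot: [3.14, 0.0, 1.073]
ft_force: [-0.1, -0.3, 0.7]
opening: 0.506
```

Run:
```python
from h import *
plan(564.5,-386.7,82,1.075)
```

```text
linear [ 1.  -0.6  4.3] turn -0.002 | tcp [ 564.5 -387.8   86.3] [3.1400e+00 2.0000e-04 1.0728e+00] t 21.5 j [-0.7   0.81  1.56  0.    0.78 -0.2 ]
```

>>> play_rows(
  targets=[
    {"linear": [0, 0, 3], "turn": 0},
    {"linear": [0, 0, 3], "turn": 0},
  ],
)

```text
t: 21.75
eef_pos: [564.1, -387.6, 82.1]
tcp_rot: [-3.141, -0.0, 1.073]
ft_force: [-0.2, -0.5, -0.3]
opening: 0.505
```

>>> play_rows(
  hand=8,
  targets=[
    {"linear": [0, 0, 0], "turn": 0},
    {"linear": [0, 0, 0], "turn": 0},
    {"linear": [0, 0, 0], "turn": 0},
    {"linear": [0, 0, 0], "turn": 0},
    {"linear": [0, 0, 0], "turn": 0},
    {"linear": [0, 0, -30], "turn": 0},
    {"linear": [0, 0, -80], "turn": 0},
    {"linear": [0, 0, -115], "turn": 0},
    {"linear": [0, 0, -115], "turn": 0},
    {"linear": [0, 0, -115], "turn": 0},
  ],
)

```text
t: 23.0
eef_pos: [563.9, -387.4, 196.3]
tcp_rot: [-3.14, -0.0, 1.073]
ft_force: [1.2, 0.6, -0.4]
opening: 0.227
```

Run:
```python
from h import *
plan(540,106,200,1.571); print(env.state()['opening']); snap('wrist','w12')
```

```text
linear [ 422.  -256.7   -3.2] turn -0.498 | tcp [ 563.9 -387.4  196.3] [-3.1404e+00 -3.0000e-04  1.0728e+00] t 23.0 j [-0.7   0.67  1.49  0.    0.98 -0.2 ]
0.2269583743116085
```

View pics/w12.png

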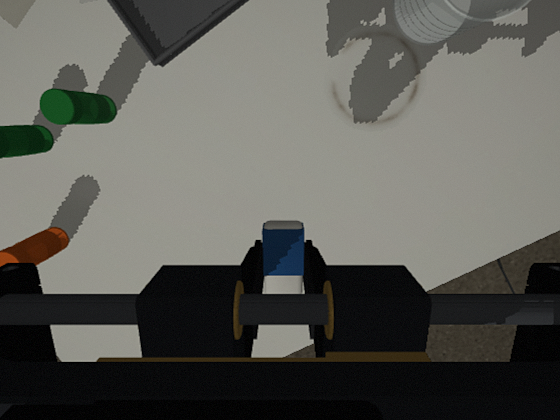

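>>> play_rows(
  targets=[
    {"linear": [35, -21, 0], "turn": -0.04},
    {"linear": [77, -47, 0], "turn": -0.09},
    {"linear": [119, -72, 0], "turn": -0.14},
    {"linear": [161, -98, 0], "turn": -0.19},
    {"linear": [203, -123, 0], "turn": -0.24},
    {"linear": [245, -149, 0], "turn": -0.29},
    {"linear": [287, -175, 0], "turn": -0.34},
    {"linear": [329, -200, 0], "turn": -0.39},
    {"linear": [371, -226, 0], "turn": -0.44},
    {"linear": [405, -246, 0], "turn": -0.48},
    {"linear": [422, -257, 0], "turn": -0.498},
    {"linear": [422, -257, 0], "turn": -0.498},
    {"linear": [422, -257, 0], "turn": -0.498},
  ],
)

```text
t: 24.68
eef_pos: [540.1, 105.0, 196.8]
tcp_rot: [-3.141, 0.0, 1.57]
ft_force: [0.0, 0.6, 0.6]
opening: 0.226
```

Run:
```python
from h import *
plan(540,106,90,1.571); print(env.state()['opening']); snap('wrist','w13')
```

```text
linear [  1.   -0.  106.8] turn -0.001 | tcp [540.1 105.  196.8] [-3.1410e+00  1.0000e-04  1.5698e+00] t 24.68 j [ 0.07  0.5   1.84 -0.    0.79  0.07]
0.2259970730352742
```

View pics/w13.png

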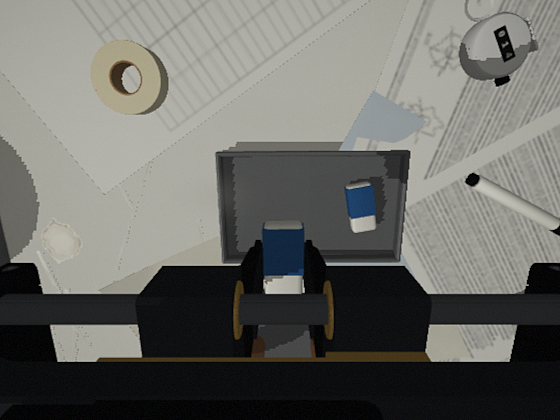

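>>> play_rows(
  targets=[
    {"linear": [0.5, 0, 40], "turn": 0},
    {"linear": [0.5, 0, 80], "turn": 0},
    {"linear": [0.5, 0, 100], "turn": 0},
    {"linear": [0.5, 0, 107], "turn": 0},
    {"linear": [0.5, 0, 107], "turn": 0},
    {"linear": [0.5, 0, 107], "turn": 0},
  ],
)

```text
t: 25.48
eef_pos: [540.4, 106.2, 91.1]
tcp_rot: [3.14, -0.0, 1.57]
ft_force: [-0.2, 0.4, 0.0]
opening: 0.226
```

>>> play_rows(
  hand=38,
  targets=[
    {"linear": [0, 0, 0], "turn": 0},
    {"linear": [0, 0, 0], "turn": 0},
    {"linear": [0, 0, 0], "turn": 0},
    {"linear": [0, 0, 0], "turn": 0},
    {"linear": [0, 0, -20], "turn": 0},
    {"linear": [0, 0, -60], "turn": 0},
    {"linear": [0, 0, -110], "turn": 0},
    {"linear": [-40, 0, -160], "turn": 0},
    {"linear": [-80, 0, -180], "turn": 0},
    {"linear": [-120, 0, -180], "turn": 0},
    {"linear": [-120, 0, -180], "turn": 0},
  ],
)

```text
t: 26.85
eef_pos: [539.9, -15.7, 270.5]
tcp_rot: [3.141, 0.0, 1.568]
ft_force: [-0.2, 0.2, -0.3]
opening: 0.395
```

```bash
python3 - <<'E'
from h import *
snap('wrist','w14'); snap('top','top2'); snap('scene','scene2')
from m2 import *
for f in('w14',):
    im,X=cloud(f)
    for c in(605,540):
        m=(X[...,2]>14)&(X[...,2]<25)&(abs(X[...,0]-c)<28)&(abs(X[...,1]-105)<35)
        print(m.sum(), cv2.minAreaRect(X[m][:,:2].astype(np.float32)) if m.any() else '', np.percentile(X[m][:,2],[10,50,90]) if m.any() else'')
a=cv2.imread('pics/top2.png')[110:290,140:420]; cv2.imwrite('pics/t2c.png',cv2.resize(a,None,fx=2.8,fy=2.8,interpolation=cv2.INTER_CUBIC))
a=cv2.imread('pics/scene2.png')[120:310,170:420]; cv2.imwrite('pics/s2c.png',cv2.resize(a,None,fx=3,fy=3,interpolation=cv2.INTER_CUBIC))
E
python3 m2.py w14 | grep tall; python3 m2.py top2 300 | grep tall|grep -v "ztop 7"
```

```text
1056 ((606.7947387695312, 106.20614624023438), (22.35487937927246, 42.14213943481445), 10.226203918457031) [17.31810133 18.78165373 19.94737403]
1029 ((540.3018188476562, 106.65731811523438), (20.975540161132812, 41.462059020996094), 0.47356224060058594) [17.2762827  18.82803639 20.01253903]
tall px [323. 215.] ztop 68.9 mean [579.4 -32.3] circ [579.3 -32.7] 9.7 mid [579.6 -32.7] n 301 rgb [57. 40. 28.]
tall px [252. 218.] ztop 68.8 mean [508.8 -34.9] circ [508.6 -35.7] 9.6 mid [508.8 -35.8] n 298 rgb [59. 43. 32.]
tall px [261.  27.] ztop 65.4 mean [ 944.3 -111. ] circ [ 944.2 -110.4] 10.0 mid [ 943.7 -111.9] n 41 rgb [147. 130. 114.]
tall px [323.  47.] ztop 68.9 mean [ 888.  -260.7] circ [ 888.9 -260.8] 11.9 mid [ 888.9 -260.7] n 58 rgb [141.  63.  55.]
tall px [223.  84.] ztop 45.6 mean [804.9 -15.3] circ [804.8 -16.8] 59.1 mid [804.8 -16.9] n 798 rgb [ 56.  86. 136.]
tall px [337. 116.] ztop 66.7 mean [ 716.3 -289.1] circ [ 725.3 -290.2] 24.5 mid [ 724.2 -290.2] n 21 rgb [166. 174. 170.]
tall px [289. 144.] ztop 68.6 mean [ 653.2 -171.6] circ [ 653.4 -171.6] 11.3 mid [ 653.5 -172.1] n 51 rgb [196. 199. 190.]
tall px [298. 161.] ztop 68.2 mean [ 611.2 -192. ] circ [ 611.2 -192.2] 11.4 mid [ 611.5 -192.4] n 58 rgb [196.  199.5 190. ]
tall px [298. 180.] ztop 68.9 mean [ 566.6 -192. ] circ [ 566.2 -191.9] 11.3 mid [ 566.5 -191.1] n 55 rgb [197. 201. 192.]
tall px [237. 207.] ztop 67.6 mean [507.7 -42.9] circ [508.3 -42.6] 5.9 mid [508.3 -42.6] n 8 rgb [94.  71.5 51.5]
tall px [321. 219.] ztop 61.5 mean [ 472.4 -243.8] circ [ 472.2 -243.9] 11.5 mid [ 471.5 -243.4] n 55 rgb [ 57. 137.  74.]
tall px [320. 245.] ztop 61.0 mean [ 410.9 -238.3] circ [ 411. -238.] 11.3 mid [ 410.6 -238. ] n 62 rgb [ 58. 139.  75.]
tall px [353. 264.] ztop 61.4 mean [ 365.4 -315.9] circ [ 366.1 -315.5] 11.2 mid [ 366.8 -316.5] n 51 rgb [209. 113.  38.]
```

View pics/w14.png

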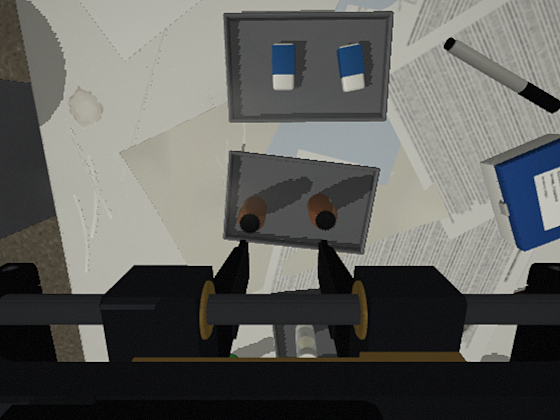

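View pics/t2c.png

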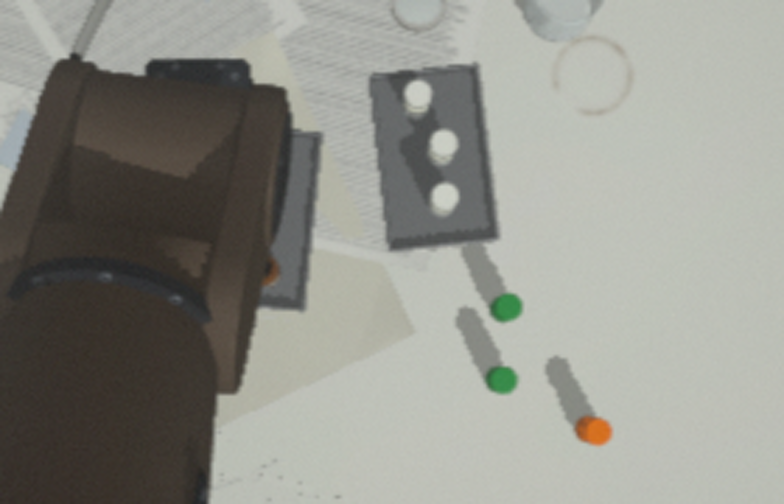

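View pics/s2c.png

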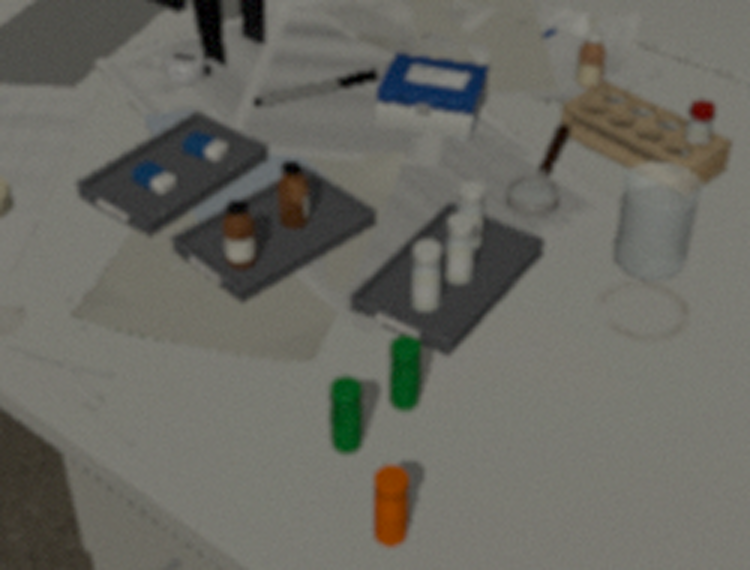

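All four strays stand or lie in the right trays, the samples and look-alikes have not moved, and the robot is clear of everything.

```bash
python3 -c "
from cell import env
print(env.job_done())"
```

```text
the job is handed in; nothing more can be done
None
```

All four strays are in the tray with their own kind, and I handed the job in at about 27 s of the 104 s allowed.

| Item | Final position (mm) | Height of its top (mm) | Result |
|---|---|---|---|
| vial_a | (611, −191) | 66 | upright on the tray floor |
| vial_b | (565, −191) | 66 | upright on the tray floor |
| bottle | (579, −33) | 69 | upright on the tray floor |
| eraser | (540, 107) | about 20 | flat on the tray floor |

- **Tops:** each top height equals the item's own height plus the 7 mm tray floor.
- **Samples and look-alikes:** the sample items and the green and orange look-alikes measured where they began, to within about 2 mm of measuring noise. In the last top view the arm mostly hid the sample bottle, so I took its position from the wrist view and the scene picture instead.
- **Clearance:** the gripper ended open and touching nothing, and contact forces stayed at a few newtons in the readings after each move.
- **Failed checks:** none failed or disagreed. The only hitch was the first move call, refused because I left out "turn"; it moved nothing.

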